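# Refit the filter panel in the dust-trap housing

### The arm

A 7-joint arm with a two-finger parallel gripper is mounted at the origin on a cart in front of the work surface, level with it; the furniture and walls round the work are solid. World frame = base frame: x ahead of the robot, y to its left, z up, the work surface at z = 0. Lengths are in m, angles in rad, forces in N, time in s.
With the tool pointing down it reaches from about 0.425 to 0.925 m from the base axis. Payload 6.8 kg.
Tool frame: the origin (TCP) lies midway between the tips of the shut fingers; the grasp point (between the pads) lies env.grasp_offset behind it (env.grasp_offset is the distance from the TCP to the grasp point, in m); x points along the fingers, z is the direction in which the jaws open and shut, and the axes are right-handed (so a half turn about x gives the same grasp; the last joint's range is limited). The gripper opens to 88 mm and grips with 3 to 60 N. Pads are 20 mm wide; open, the fingers measure 115 mm over their backs; the gripper's body (75 mm by 178 mm) begins 61 mm behind the grasp point.
Start: joints at [-1.379, 0.477, 0.022, 1.555, -0.011, 1.109, -0.083], TCP at [0.199, 0.645, 0.223] pointing down, gripper open.
Joint ranges: [-2.96, 2.96], [-0.34, 2.1], [-1.41, 1.46], [0.24, 2.44], [-1.37, 4.51], [0.17, 1.92], [-2.96, 2.96]. Speed limits (rad/s): [2.39, 2.39, 3.14, 3.14, 3.14, 3.14, 3.14].

### API

Orientations are given as a unit quaternion [x, y, z, w].
In Python, from workcell import monitor, grab_frame, job, env gives the robot as it stands.
- The arm moves only by the tool jog_arm, never from a script. Its argument "series" is one flat list of numbers, 7 for each row, row after row: the opening, from 0 (shut) to 1 (fully open), then the shift along the tool's x, y, z in cm, then the turn, a rotation vector about the tool's x, y, z in rad. A call has 1 to 12 rows; each row is the pose to reach, as a shift and turn from the pose measured when the call began, along the tool's axes at that moment; what a row does not reach only later rows make up. A row lasts 1/12 s, in which the tool goes at most 41.7 mm and 7.16 degrees, less where a joint would pass 70% of its speed; a pose out of reach is approached as far as the arm can. A call with a gripper value outside its range is refused whole. The fingers move at their own pace and stop on an object; the grip force is fixed at half the most. Time passes only in rows, so rows that repeat a pose let the fingers close. It gives the time, the measured TCP pose, the force and the opening at its end, in the units of the state.
- monitor.get_state(): the state, without advancing time (a new reading comes with each control period).
- grab_frame(name): name is "scene" or "top"; returns a dict with "img" (420x560x3 uint8, red, green, blue), "intrinsics" (3x3 intrinsics, pixels), "R" (3x3) and "t" (3): a world point X has camera coordinates R X + t. Camera axes: x right, y down, z forward; pixel columns grow to the right and rows downward; lengths in m; the calibration is good to about 2 mm. A picture is of the moment at which its call begins. There is no depth.
- job.close_job(): hands the job in, once; it reports no verdict.
The state is a dict: "clock": time; "q": joint angles; "qvel": joint speeds; "tau": joint torques, N m; "position": TCP position; "orientation": TCP orientation; "ft_force": force on the tool from outside, world axes, zero at the start; "wrist_torque": the same for the moment, N m; "grip_width": finger opening in m.
Only numpy, scipy, OpenCV 4.12 (cv2) and the standard library are available. Lean on these libraries where they do the work, as an engineer would, in place of code of your own. Each camera call takes 0.05 s, during which the arm holds its last target.

### The job

Refit the loose filter panel in the dust-trap housing, whose seat has just been set to another height that you must find by feel or by eye: pick the panel up by its black handle, tilt it so that its yellow-striped edge goes in under the yellow lip, then lower the other edge and press it down until the red catch snaps over it, all by gentle touch and without forcing it. The panel must end lying flat and locked on the seat, let go, and the things standing round about must stay where they are.

Things in the scene. Friction and masses are not known exactly. Their poses are not given: they have to be found in the camera images.
- panel: Loose filter panel: flat aluminium plate 150 (x) x 100 (y) x 5 mm with dark slots, about 0.25 kg, with a black handle on top. Origin: centre of its underside; z up out of the top face; x points to the hook edge, which bears a yellow stripe. Starts flat on the worktop. A tall grey instrument column stands between it and the housing, from x about 0.57 m on: carry the panel past in front of it.
- handle (a point): Centre of the panel's handle bar, 20 mm from the panel's origin towards -x, 25 mm above its underside. Straight black bar along the panel's y: 14 mm thick (x), 64 mm long (y), spanning 15 to 35 mm above the panel's underside; a post 12 mm wide under each end, open between the posts. Take it across the 14 mm.
- hook_edge (a point): Middle of the lower corner of the panel's yellow-striped hook edge (x = +75 mm, underside).
- latch_edge (a point): Middle of the lower corner of the panel's other edge (x = -75 mm, underside).
- housing: White tub fixed to the worktop, 181 (x) x 133 (y) x 24 mm, with a grey seat frame standing in it that moves with it. Origin: centre of its footprint, at worktop height; z up; x to the yellow lip (side away from the robot), -x to the red catch. SEAT HEIGHT: the ledges that carry the panel stand S above the worktop; S is set anew each time and stays, 30 to 50 mm, and no pose reports it.
- seat_mid (a point): The housing's origin again (no measure of S). The seat's recess, in the housing's frame: 153 (x) x 105 (y) mm about this point (play 3 mm along the panel, 2.5 mm each side). Black ledges at height S all round: x = 40 to 76.5 mm on the lip side, 14.5 mm wide on the catch side, 6.5 mm at the sides; the floor between is 10 mm lower. Side and catch-side walls S+5 mm high.
- lip_line (a point): Point at x = 66.5 mm, y = 0, worktop height in the housing's frame, straight below the lip's front edge. The yellow lip overhangs the ledge by 10 mm (x = 66.5 to 76.5 mm, the back wall), over the full width: underside S+10, top S+14 mm. Lip and catch keep the panel from going in flat from above; it goes under the lip tilted about 0.2 to 0.28 rad, hook edge low.
- catch (a joint): Travel of the red spring catch, m: 0 sprung in, to 0.010 pushed out (-x). The nose, 30 mm wide, reaches in to x = -70.5 mm, from S+7.5 to S+18 mm high, tab to S+26; its upper face slopes at 60 degrees, so an edge pressed down drives it back and it snaps over. Spring 1.6 N at 0, 0.4 N more per mm; pressing past it by the handle takes about 5 to 15 N downwards.
- vial_rack: Bystander: blue vial rack, 66 x 142 x 40 mm, origin under its centre. Leave alone.
- wash_bottle: Bystander: white wash bottle with a red spout cap, 73 x 98 x 172 mm, origin under its centre. Leave alone.
- lab_timer: Bystander: small bench timer, 72 x 62 x 19 mm, origin under its centre. Leave alone.
- jar_1: Bystander: wide-necked jar with a red lid, 50 mm across, 72 mm high, origin under its centre. Leave alone.
There are look-alikes about, which are no part of the job. Of the things that look like the panel, the larger one is meant.

How it is judged:
By the outcome, as a careful person would: the job done as asked, in the order asked, and still so for the second after the job is handed in, with the robot touching nothing.
It also fails if it takes over 42 s, if anything falls off the work surface, if the arm or the gripper's body presses on something with over 40 N, if the wrist force passes 120 N, or if a joint passes its speed limit or range.

## Working session

There is one attempt and no reset: what is moved stays moved. The work goes in short steps, Python scripts to look and compute and a tool call to move; the robot and the scene stay as the last step left them, time stands still between calls to the robot, and variables do not carry over. Pictures are saved under pics/ and viewed, and the job is handed in when it is done.

Besides the shell and the picture viewer there is one more tool, called after "Call:" as name(argument=value, ...), one argument or row to a line, values as JSON. jog_arm: Moves the arm, as the interface text tells. Its arguments: {"type":"object","properties":{"series":{"type":"array","items":{"type":"number"}}},"required":["series"]}

```bash
ls; mkdir -p pics; cat > h.py <<'E'
import numpy as np, cv2
from workcell import monitor, grab_frame, job, env
from scipy.spatial.transform import Rotation as Ro
def snap(n,f):
    d=grab_frame(n); cv2.imwrite(f,d["img"][:,:,::-1]); np.savez(''+n+'.npz',**{k:np.array(v) for k,v in d.items()}); return d
def ray(d,u,v,z):
    K=np.array(d["intrinsics"]);R=np.array(d["R"]);t=np.array(d["t"])
    r=R.T@np.linalg.solve(K,[u,v,1.]);c=-R.T@t
    return c+r*(z-c[2])/r[2]
def proj(d,X):
    K=np.array(d["intrinsics"]);p=K@(np.array(d["R"])@np.array(X)+np.array(d["t"]));return p[:2]/p[2]
E
python3 - <<'E'
from h import *
s=monitor.get_state()
for k,v in s.items(): print(k,np.round(v,4))
print(env.grasp_offset)
for n in("scene","top"):
    d=snap(n,f"pics/{n}0.png"); print(n,np.round(-np.array(d["R"]).T@d["t"],3)); print(np.round(d["R"],3).tolist(),np.round(d["intrinsics"],1).tolist())
E
```

```text
pics
clock 0.0
q [-1.3791  0.4778  0.0224  1.5564 -0.0115  1.1093 -0.0831]
qvel [ 0.0003  0.0017  0.0009 -0.002  -0.0001 -0.001  -0.0007]
tau [-4.00000e-04 -5.82842e+01  1.53450e+00 -2.72609e+01 -5.43000e-02
  1.70000e-02  2.00000e-04]
position [0.1992 0.6443 0.2217]
orientation [-0.4202  0.5695  0.4193  0.5686]
ft_force [ 0.8473 -0.2331 -0.1484]
wrist_torque [ 0.0037 -0.0308  0.0003]
grip_width 0.0879
0.0187
scene [-0.224 -1.155  1.362]
[[0.844, -0.536, 0.016], [-0.36, -0.59, -0.722], [0.397, 0.604, -0.691]] [[533.8, 0.0, 276.1], [0.0, 533.8, 202.9], [0.0, 0.0, 1.0]]
top [ 0.375 -0.047  1.556]
[[0.001, -1.0, -0.024], [-0.995, 0.002, -0.101], [0.101, 0.024, -0.995]] [[518.2, 0.0, 267.6], [0.0, 518.2, 207.1], [0.0, 0.0, 1.0]]
```

View pics/scene0.png

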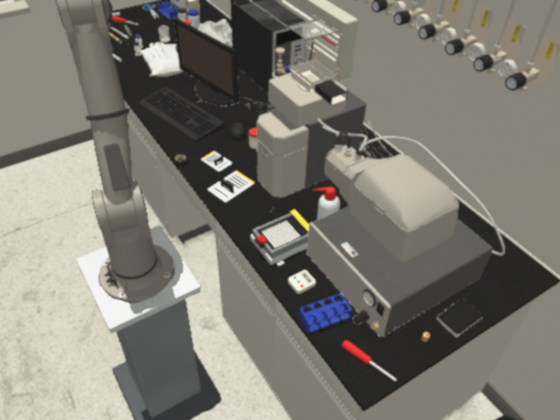

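View pics/top0.png

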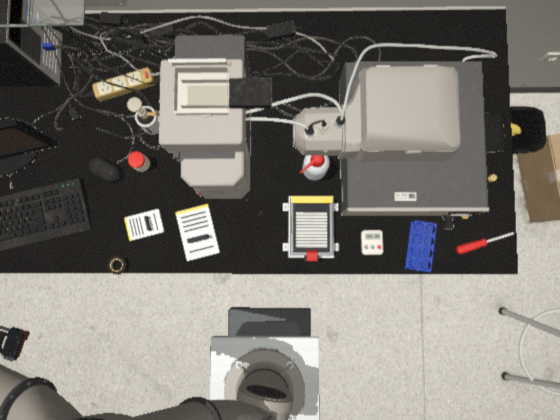

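The top view shows the large panel near (197,232), stripe at its far end, with a smaller look-alike at (144,224). The housing is near (312,227), with the yellow lip at row 199 and the red catch at row 255. I'll zoom in to measure them.

```bash
python3 - <<'E'
from h import *
d=dict(np.load('top.npz'));s=dict(np.load('scene.npz'))
a=cv2.resize(d["img"][185:275,165:265],None,fx=4,fy=4,interpolation=cv2.INTER_CUBIC)
b=cv2.resize(d["img"][185:275,265:365],None,fx=4,fy=4,interpolation=cv2.INTER_CUBIC)
c=cv2.resize(s["img"][140:275,190:350],None,fx=4,fy=4,interpolation=cv2.INTER_CUBIC)
cv2.imwrite('pics/ztop0.png',np.hstack([a,b])[:,:,::-1]); cv2.imwrite('pics/zsc0.png',c[:,:,::-1])
# panel contours at top
hsv=cv2.cvtColor(d["img"],cv2.COLOR_RGB2HSV); g=cv2.cvtColor(d["img"],cv2.COLOR_RGB2GRAY)
m=np.zeros_like(g); m[195:268,170:225]=(g[195:268,170:225]>60)*255
m=cv2.morphologyEx(m,cv2.MORPH_CLOSE,np.ones((9,9)))
cs=max(cv2.findContours(m,0,1)[0],key=cv2.contourArea)
r=cv2.minAreaRect(cs.astype(np.float32)); print(r)
P=[ray(d,u,v,.005) for u,v in cv2.boxPoints(r)]
print(np.round(P,4)); print([round(np.linalg.norm(P[i]-P[i-1]),4) for i in range(4)])
def blob(dd,cond,box):
    hs=cv2.cvtColor(dd["img"],cv2.COLOR_RGB2HSV).astype(int); x0,y0,x1,y1=box
    m=cond(hs)[y0:y1,x0:x1]; v,u=np.nonzero(m); rr=cv2.minAreaRect(np.c_[u+x0,v+y0].astype(np.float32)); return len(u),(u.mean()+x0,v.mean()+y0),rr
yel=lambda h:(h[...,0]>18)&(h[...,0]<34)&(h[...,1]>120)&(h[...,2]>90)
red=lambda h:((h[...,0]<8)|(h[...,0]>172))&(h[...,1]>150)&(h[...,2]>90)
print('top lip',blob(d,yel,(280,190,345,210)));print('top catch',blob(d,red,(295,240,330,270)))
print('top stripe',blob(d,yel,(165,200,225,216)))
print('sc lip',blob(s,yel,(280,200,325,240)));print('sc catch',blob(s,red,(245,225,280,255)))
print('sc stripe',blob(s,yel,(205,165,260,200)))
E
```

```text
((199.5, 228.0), (66.0, 49.0), 90.0)
[[0.5704 0.271  0.005 ]
 [0.5701 0.1221 0.005 ]
 [0.3716 0.1203 0.005 ]
 [0.3715 0.2672 0.005 ]]
[np.float64(0.199), np.float64(0.1488), np.float64(0.1985), np.float64(0.1469)]
top lip (262, (np.float64(310.9312977099237), np.float64(199.96564885496184)), ((311.5, 199.0), (41.0, 8.0), 0.0))
top catch (123, (np.float64(311.5853658536585), np.float64(255.5772357723577)), ((311.5, 255.5), (11.0, 11.0), 90.0))
top stripe (70, (np.float64(192.37142857142857), np.float64(207.64285714285714)), ((191.3529815673828, 207.9117889404297), (2.425355911254883, 34.1975212097168), 75.96376037597656))
sc lip (177, (np.float64(299.7909604519774), np.float64(218.92090395480227)), ((300.0000305175781, 219.00001525878906), (26.870054244995117, 7.0710673332214355), 45.0))
sc catch (68, (np.float64(260.8382352941176), np.float64(239.22058823529412)), ((260.6538391113281, 238.73074340820312), (9.707253456115723, 8.043152809143066), 56.3099365234375))
sc stripe (46, (np.float64(245.15217391304347), np.float64(176.1086956521739)), ((244.96153259277344, 175.80767822265625), (23.020057678222656, 1.9414504766464233), 33.690067291259766))
```

View pics/ztop0.png

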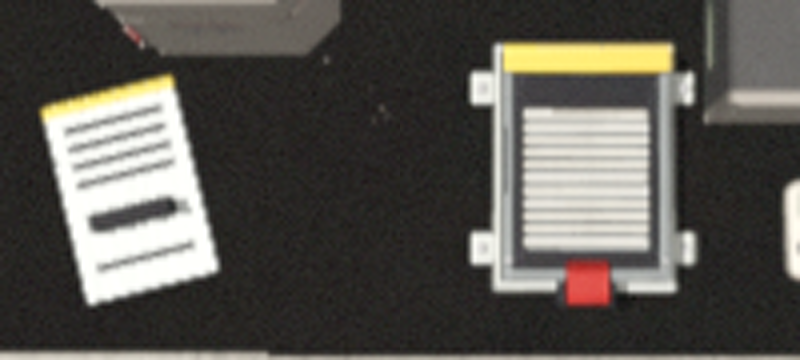

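View pics/zsc0.png

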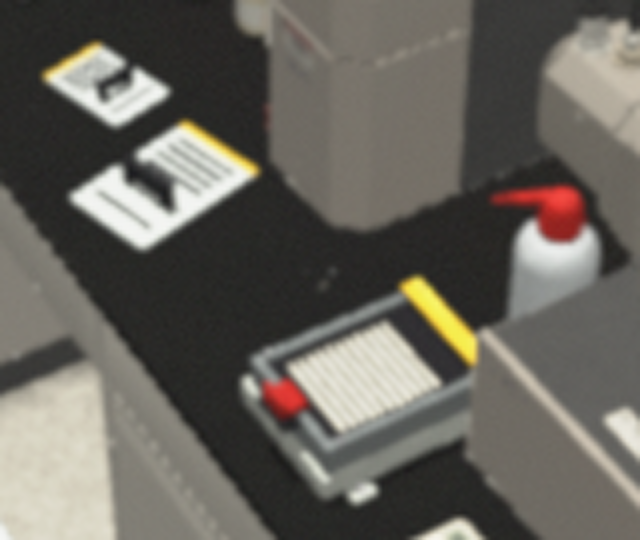

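```bash
python3 - <<'E'
from h import *
d=dict(np.load('top.npz'));s=dict(np.load('scene.npz'))
F=8
def up(dd,x0,y0,x1,y1):
    return cv2.resize(dd["img"][y0:y1,x0:x1],None,fx=F,fy=F,interpolation=cv2.INTER_CUBIC)
def px(p,x0,y0): return (np.array(p)+.5)/F-.5+[x0,y0]
def rect(m,x0,y0):
    cs=max(cv2.findContours(m.astype(np.uint8)*255,0,1)[0],key=cv2.contourArea)
    r=cv2.minAreaRect(cs.astype(np.float32)); return px(cv2.boxPoints(r),x0,y0)
im=up(d,170,200,225,268); g=cv2.cvtColor(im,cv2.COLOR_RGB2GRAY).astype(int)
hs=cv2.cvtColor(im,cv2.COLOR_RGB2HSV).astype(int)
m=((im.max(2)>120)).astype(np.uint8); m=cv2.morphologyEx(m,cv2.MORPH_OPEN,np.ones((5,5)))
c=rect(m,170,200); P=np.array([ray(d,u,v,.005) for u,v in c]); print('panel',np.round(c,1).tolist(),np.round(P,4).tolist())
print([round(float(np.linalg.norm(P[i]-P[i-1])),4) for i in range(4)],'ctr',P.mean(0))
e=[(P[i]-P[i-1]) for i in range(4)]
L=[v for v in e if np.linalg.norm(v)>.125]; print('yaw',[np.arctan2(v[1],v[0]) for v in L],[np.arctan2(-v[0],v[1]) for v in e if np.linalg.norm(v)<.125])
# handle: dark blob inside
m2=(g<110).astype(np.uint8); x=cv2.boundingRect(m)
poly=((c-[170,200]+.5)*F-.5); pm=np.zeros_like(m2); ctr=poly.mean(0); cv2.fillConvexPoly(pm,(ctr+(poly-ctr)*.85).astype(int),1)
n,lab,st,ce=cv2.connectedComponentsWithStats(m2*pm)
for i in np.argsort(-st[1:,4])[:2]+1:
    q=px(ce[i],170,200); print('blob',st[i,4]/F/F,q,ray(d,*q,.035))
# lip
im=up(d,275,185,350,215); hs=cv2.cvtColor(im,cv2.COLOR_RGB2HSV).astype(int)
m=(hs[...,0]>15)&(hs[...,0]<36)&(hs[...,1]>105)&(hs[...,2]>125)
c=rect(m,275,185)
for z in(.044,.054,.064):
    P=np.array([ray(d,u,v,z) for u,v in c]); print('lip',z,np.round(P[:,:2],4).tolist(),np.round([np.linalg.norm(P[i]-P[i-1]) for i in range(4)],4),P.mean(0))
print(c.tolist())
im=up(s,280,200,335,240); hs=cv2.cvtColor(im,cv2.COLOR_RGB2HSV).astype(int)
m=(hs[...,0]>15)&(hs[...,0]<36)&(hs[...,1]>105)&(hs[...,2]>100)
cs=max(cv2.findContours(m.astype(np.uint8)*255,0,1)[0],key=cv2.contourArea)
ap=cv2.approxPolyDP(cs,6,True)[:,0]; print('sc lip poly',px(ap,280,200).tolist())
v=im.copy(); cv2.polylines(v,[ap.reshape(-1,1,2)],True,(255,0,0),1); cv2.imwrite('pics/sclip.png',v[:,:,::-1])
E
```

```text
panel [[173.8, 211.0], [207.7, 202.7], [220.0, 253.1], [186.1, 261.4]] [[0.5217, 0.2736, 0.005], [0.5466, 0.1712, 0.005], [0.3951, 0.1325, 0.005], [0.3705, 0.2338, 0.005]]
[0.1564, 0.1054, 0.1563, 0.1043] ctr [0.45846218 0.20278394 0.005     ]
yaw [np.float64(0.25705278656329533), np.float64(-2.8915370155428057)] [np.float64(-2.9029271848870204), np.float64(0.23861509870434175)]
blob 78.6875 [198.07778991 238.21108022] [0.43833065 0.19415318 0.035     ]
lip 0.044 [[0.5642, -0.0781], [0.5639, -0.2023], [0.5407, -0.202], [0.5409, -0.078]] [0.0233 0.1242 0.0232 0.124 ] [ 0.55240847 -0.14011947  0.044     ]
lip 0.054 [[0.5629, -0.0779], [0.5626, -0.2013], [0.5396, -0.201], [0.5398, -0.0778]] [0.0231 0.1233 0.0231 0.1231] [ 0.55123762 -0.13950506  0.054     ]
lip 0.064 [[0.5617, -0.0777], [0.5614, -0.2002], [0.5385, -0.2], [0.5387, -0.0776]] [0.023  0.1225 0.0229 0.1223] [ 0.55006677 -0.13889066  0.064     ]
[[290.5625, 195.1875], [332.9375, 195.1875], [332.9375, 203.0625], [290.5625, 203.0625]]
sc lip poly [[290.0625, 209.8125], [289.1875, 211.8125], [306.6875, 231.1875], [308.0625, 230.9375], [308.9375, 225.6875], [307.9375, 222.1875], [295.6875, 209.0625], [293.5625, 208.3125]]
```

View pics/sclip.png

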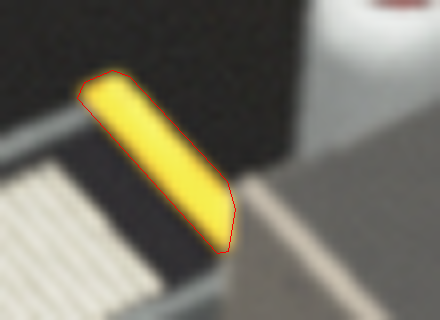

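```bash
python3 - <<'E'
from h import *
d=dict(np.load('top.npz'));s=dict(np.load('scene.npz'))
st=monitor.get_state(); R=Ro.from_quat(st["orientation"]).as_matrix(); print('tool axes cols\n',np.round(R,3))
# half-max yellow-ness profile edges: saturation-like signal  min(r,g)-b
def sig(dd): i=dd["img"].astype(float); return np.minimum(i[...,0],i[...,1])-i[...,2]
def cross(im,p0,p1,n=200):
    t=np.linspace(0,1,n); u=p0[0]+t*(p1[0]-p0[0]); v=p0[1]+t*(p1[1]-p0[1])
    y=cv2.remap(im.astype(np.float32),u[None].astype(np.float32),v[None].astype(np.float32),1)[0]
    h=np.percentile(y,97)/2; k=np.nonzero(y>h)[0]; return [(u[i],v[i]) for i in(k[0],k[-1])]
sg=sig(d); fr=[];bk=[]
for u in range(295,330,5):
    e=cross(sg,(u,188),(u,212)); bk.append(e[0]); fr.append(e[1])
print('top back',np.round(bk,2)[:,1],'front',np.round(fr,2)[:,1])
l=[cross(sg,(280,v),(345,v)) for v in(197,199,201)]; print('top ends',np.round(l,2).tolist())
ss=sig(s)
sb=[];sf=[]
for k in np.linspace(.15,.75,6):
    c=np.array([292,210.5])+k*np.array([17.3,19]); n=np.array([.74,-.67])
    e=cross(ss,c-n*9,c+n*9); sf.append(e[0]); sb.append(e[1])
print('sc f',np.round(sf,2).tolist(),'b',np.round(sb,2).tolist())
for S in np.arange(.03,.052,.004):
    xb=np.mean([ray(d,u,v,S+.014)[0] for u,v in bk]); xf=np.mean([ray(d,u,v,S+.014)[0] for u,v in fr])
    xb2=np.mean([ray(s,u,v,S+.014)[0] for u,v in sb]); xf2=np.mean([ray(s,u,v,S+.010)[0] for u,v in sf])
    ye=[ray(d,*q,S+.014)[1] for q in l[1]]
    print(round(S,3),'top b,f',round(xb,4),round(xf,4),'scene b,f',round(xb2,4),round(xf2,4),'y',np.round(ye,4))
# bottle, machine
print('bottle base-ish', ray(d,316,170,.1),'machine corner',ray(d,342,212,.1),ray(d,342,212,.15))
E
```

```text
tool axes cols
 [[-0.    -0.955  0.295]
 [-0.002  0.295  0.955]
 [-1.    -0.    -0.002]]
top back [195.36 195.6  195.6  195.72 195.84 195.6  195.72] front [202.71 202.83 202.83 202.83 202.83 202.83 202.71]
top ends [[[290.78, 197.0], [331.93, 197.0]], [[290.45, 199.0], [332.26, 199.0]], [[290.45, 201.0], [332.26, 201.0]]]
sc f [[292.69, 215.08], [294.76, 217.36], [296.77, 219.7], [298.85, 221.98], [300.92, 224.26], [303.07, 226.48]] b [[297.04, 211.14], [299.05, 213.48], [301.06, 215.82], [303.2, 218.04], [305.28, 220.32], [307.35, 222.6]]
0.03 top b,f 0.5627 0.5416 scene b,f 0.572 0.5509 y [-0.0778 -0.2002]
0.034 top b,f 0.5622 0.5411 scene b,f 0.5696 0.5485 y [-0.0777 -0.1998]
0.038 top b,f 0.5617 0.5407 scene b,f 0.5672 0.5462 y [-0.0776 -0.1994]
0.042 top b,f 0.5612 0.5402 scene b,f 0.5648 0.5438 y [-0.0775 -0.199 ]
0.046 top b,f 0.5607 0.5398 scene b,f 0.5623 0.5415 y [-0.0774 -0.1986]
0.05 top b,f 0.5603 0.5394 scene b,f 0.5599 0.5391 y [-0.0774 -0.1982]
bottle base-ish [ 0.62908264 -0.14943974  0.1       ] machine corner [ 0.50920567 -0.22139556  0.1       ] [ 0.50460968 -0.21541475  0.15      ]
```

```bash
python3 - <<'E'
from h import *
d=dict(np.load('top.npz'));s=dict(np.load('scene.npz'))
def cen(dd,b):
    x0,y0,x1,y1=b; i=dd["img"][y0:y1,x0:x1].astype(float); w=np.clip(np.minimum(i[...,0],i[...,1])-i[...,2]-35,0,None)
    v,u=np.mgrid[y0:y1,x0:x1]; return (u*w).sum()/w.sum(),(v*w).sum()/w.sum()
a=cen(d,(168,201,215,218)); b=cen(s,(225,165,262,190)); print(a,b,ray(d,*a,.005),ray(s,*b,.005))
# white panel centroid in both views (max channel)
def whi(dd,b):
    x0,y0,x1,y1=b; i=dd["img"][y0:y1,x0:x1]; m=(i.max(2)>120).astype(np.uint8); cs=max(cv2.findContours(m,0,1)[0],key=cv2.contourArea)
    M=cv2.moments(cs); return M['m10']/M['m00']+x0,M['m01']/M['m00']+y0
a=whi(d,(170,201,225,268)); b=whi(s,(203,165,257,205)); print(a,b,ray(d,*a,.005),ray(s,*b,.005))
st=monitor.get_state(); R=Ro.from_quat(st["orientation"]).as_matrix();p=np.array(st["position"])
yaw=.248; c=np.array([.4585,.2028]); h=c-.02*np.array([np.cos(yaw),np.sin(yaw)]); print('handle',h)
zc=np.array([np.cos(yaw),np.sin(yaw),0])
for sgn in(1,-1):
    z=zc*sgn; x=np.array([0,0,-1.]); y=np.cross(z,x); Rt=np.c_[x,y,z]
    print(sgn,'turn',Ro.from_matrix(R.T@Rt).as_rotvec().round(3),'q7',st['q'][6])
print('shift cm for z=.10', (R.T@(np.r_[h,.10]-p)*100).round(2))
E
```

```text
(np.float64(191.37757585591433), np.float64(208.676780788577)) (np.float64(244.6712962962963), np.float64(176.3935185185185)) [0.52867969 0.22049835 0.005     ] [0.53030993 0.21907254 0.005     ]
(196.99259039715471, 231.97095435684648) (231.142089093702, 185.99769585253455) [0.45830846 0.20245506 0.005     ] [0.45874184 0.19754245 0.005     ]
handle [0.43911189 0.19789069]
1 turn [ 1.023e+00 -1.000e-03  1.000e-03] q7 -0.08306994200982341
-1 turn [-2.119e+00 -1.000e-03 -2.000e-03] q7 -0.08306994200982341
shift cm for z=.10 [ 12.24 -36.1  -35.56]
```

Call:
jog_arm(
  series=[0.6,9.2,-36.15,-35.7,1.023,0,0,0.6,9.2,-36.15,-35.7,1.023,0,0,0.6,9.2,-36.15,-35.7,1.023,0,0,0.6,9.2,-36.15,-35.7,1.023,0,0,0.6,9.2,-36.15,-35.7,1.023,0,0,0.6,9.2,-36.15,-35.7,1.023,0,0,0.6,9.2,-36.15,-35.7,1.023,0,0,0.6,9.2,-36.15,-35.7,1.023,0,0,0.6,9.2,-36.15,-35.7,1.023,0,0,0.6,9.2,-36.15,-35.7,1.023,0,0,0.6,9.2,-36.15,-35.7,1.023,0,0,0.6,9.2,-36.15,-35.7,1.023,0,0],
)

```text
clock: 1.1
position: [0.4316, 0.2092, 0.1331]
orientation: [-0.088, 0.702, 0.087, 0.701]
ft_force: [0.6, 1.1, -0.7]
grip_width: 0.0526
```

```bash
cat >> h.py <<'E'
def go(pos,yaw=0.,tilt=0.):
    "required shift (cm) and turn for TCP pos, tool z along yaw, tilt about y (hook low +)"
    st=monitor.get_state(); R=Ro.from_quat(st["orientation"]).as_matrix();p=np.array(st["position"])
    R0=np.c_[[0,0,-1.],[0,-1.,0],[-1.,0,0]]
    R0=np.c_[[0,0,-1.],np.cross([1.,0,0],[0,0,-1.]),[1.,0,0]]
    Rt=(Ro.from_euler('z',yaw)*Ro.from_euler('y',tilt)).as_matrix()@R0
    print('t',round(st['clock'],2),'pos',p.round(4),'F',np.round(st['ft_force'],2),'gw',round(st['grip_width'],4),'tiltnow',np.round(np.arcsin(-R[2,2]),3),'yaw',np.round(np.arctan2(R[1,2],R[0,2]),3),'roll',np.round(R[2,1],3))
    print('shift',(R.T@(np.array(pos)-p)*100).round(2),'turn',Ro.from_matrix(R.T@Rt).as_rotvec().round(3))
E
python3 - <<'E'
from h import *
go([.439,.1965,.010],.248)
d=snap('top','pics/t1.png'); im=d['img'][185:275,165:265]; cv2.imwrite('pics/t1z.png',cv2.resize(im,None,fx=5,fy=5,interpolation=cv2.INTER_CUBIC)[:,:,::-1])
E
```

```text
t 1.1 pos [0.4316 0.2092 0.1331] F [ 0.62  1.12 -0.68] gw 0.0526 tiltnow 0.001 yaw 0.249 roll -0.001
shift [12.31 -1.4   0.42] turn [ 0.001 -0.001  0.001]
```

View pics/t1z.png

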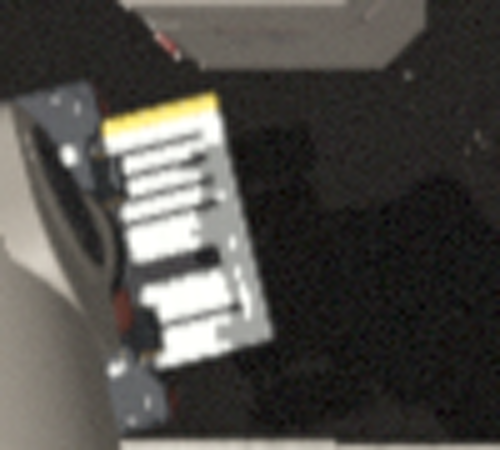

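Call:
jog_arm(
  series=[0.6,3,-1.4,0.42,0,0,0,0.6,5,-1.4,0.42,0,0,0,0.6,7,-1.4,0.42,0,0,0,0.6,8.5,-1.4,0.42,0,0,0,0.6,10,-1.4,0.42,0,0,0,0.6,11,-1.4,0.42,0,0,0,0.6,11.6,-1.4,0.42,0,0,0,0.6,12,-1.4,0.42,0,0,0,0.6,12.2,-1.4,0.42,0,0,0,0.6,12.2,-1.4,0.42,0,0,0],
)

```text
clock: 1.98
position: [0.4422, 0.1872, 0.0104]
orientation: [-0.086, 0.702, 0.082, 0.702]
ft_force: [-0.4, 0.1, 0.7]
grip_width: 0.0531
```

```bash
python3 - <<'E'
from h import *
go([.439,.1965,.010],.248)
d=snap('scene','pics/s2.png'); im=d['img'][140:230,190:290]; cv2.imwrite('pics/s2z.png',cv2.resize(im,None,fx=6,fy=6,interpolation=cv2.INTER_CUBIC)[:,:,::-1])
E
```

```text
t 1.98 pos [0.4422 0.1872 0.0104] F [-0.38  0.12  0.67] gw 0.0531 tiltnow 0.001 yaw 0.238 roll -0.006
shift [ 0.03  0.98 -0.09] turn [-0.01  -0.001  0.006]
```

View pics/s2z.png

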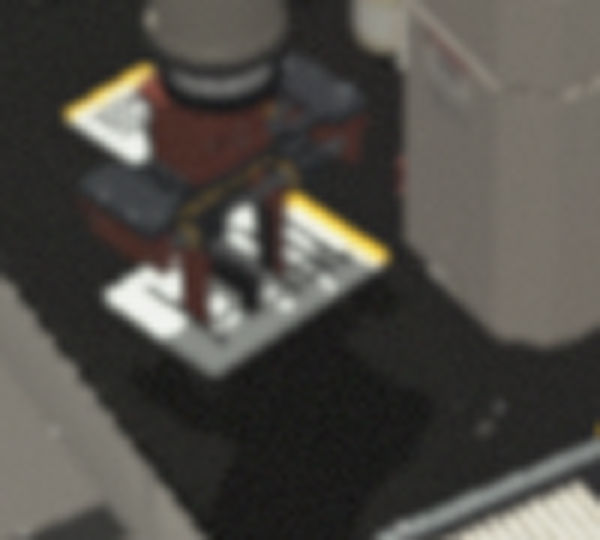

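The fingers straddle the handle, near zoom pixel (235,275). The TCP is 1 cm off along the bar because I measured before the arm had settled, so I'll correct that and grip.

Call:
jog_arm(
  series=[0.6,0.03,0.5,-0.09,0,0,0,0.6,0.03,0.98,-0.09,0,0,0,0.6,0.03,0.98,-0.09,0,0,0,0,0.03,0.98,-0.09,0,0,0,0,0.03,0.98,-0.09,0,0,0,0,0.03,0.98,-0.09,0,0,0,0,0.03,0.98,-0.09,0,0,0,0,0.03,0.98,-0.09,0,0,0,0,0.03,0.98,-0.09,0,0,0,0,0.03,0.98,-0.09,0,0,0],
)

```text
clock: 2.87
position: [0.4394, 0.1965, 0.0103]
orientation: [-0.086, 0.702, 0.082, 0.702]
ft_force: [0.5, -0.2, -1.6]
grip_width: 0.0138
```

```bash
python3 - <<'E'
from h import *
go([.439,.1965,.010],.248)
E
```

```text
t 2.87 pos [0.4394 0.1965 0.0103] F [ 0.49 -0.22 -1.56] gw 0.0138 tiltnow 0.0 yaw 0.238 roll -0.006
shift [ 0.03  0.01 -0.04] turn [-0.01  -0.     0.006]
```

Call:
jog_arm(
  series=[0,-1,0,0,0,0,0,0,-3,0,0,0,0,0,0,-6,0,0,0,0,0,0,-9,0,0,0,0,0,0,-11,0,0,0,0,0,0,-12,0,0,0,0,0,0,-12,0,0,0,0,0,0,-12,0,0,0,0,0],
)

```text
clock: 3.53
position: [0.4388, 0.1971, 0.13]
orientation: [-0.086, 0.702, 0.082, 0.702]
ft_force: [0.3, -0.6, -3.1]
grip_width: 0.014
```

```bash
python3 - <<'E'
from h import *
d=snap('top','pics/t3.png'); go([.432,-.138,.13],0,0)
E
```

```text
t 3.58 pos [0.4383 0.1968 0.1293] F [ 0.21 -0.34 -3.73] gw 0.0138 tiltnow 0.002 yaw 0.238 roll -0.006
shift [  0.15 -32.39  -8.51] turn [ 0.238 -0.001  0.006]
```

View pics/t3.png

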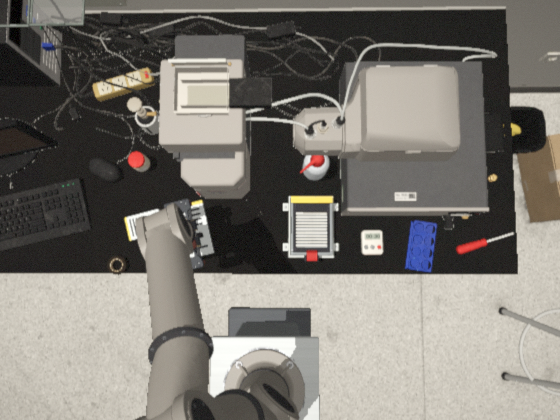

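Call:
jog_arm(
  series=[0,0.15,-2,-1,0.04,0,0,0,0.15,-5,-2,0.08,0,0,0,0.15,-8.5,-2.9,0.12,0,0,0,0.15,-12,-3.8,0.16,0,0,0,0.15,-15.5,-4.7,0.2,0,0,0,0.15,-19,-5.6,0.238,0,0,0,0.15,-22.5,-6.5,0.238,0,0,0,0.15,-26,-7.3,0.238,0,0,0,0.15,-29,-8,0.238,0,0,0,0.15,-31.4,-8.4,0.238,0,0,0,0.15,-32.4,-8.5,0.238,0,0.006,0,0.15,-32.4,-8.5,0.238,0,0.006],
)

```text
clock: 4.58
position: [0.431, -0.1411, 0.1288]
orientation: [0.001, 0.708, -0.002, 0.706]
ft_force: [0.5, -0.3, -4.7]
grip_width: 0.0139
```

```bash
python3 - <<'E'
from h import *
d=snap('top','pics/t4.png'); s=snap('scene','pics/s4.png');go([.432,-.138,.13],0,0.0)
a=cv2.resize(d["img"][180:270,265:365],None,fx=4,fy=4,interpolation=cv2.INTER_CUBIC)
c=cv2.resize(s["img"][160:250,220:320],None,fx=4,fy=4,interpolation=cv2.INTER_CUBIC)
cv2.imwrite('pics/z4.png',np.hstack([a,c])[:,:,::-1])
E
```

```text
t 4.68 pos [ 0.431  -0.1381  0.1288] F [ 0.68  1.65 -3.48] gw 0.0137 tiltnow 0.004 yaw -0.001 roll -0.001
shift [-0.12  0.01  0.1 ] turn [-0.001 -0.004  0.001]
```

View pics/z4.png

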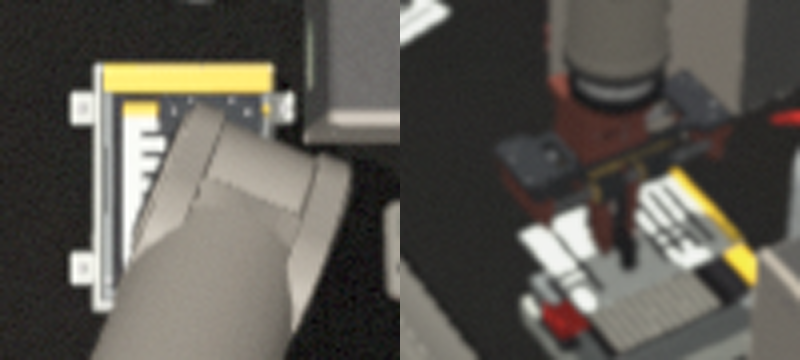

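```bash
python3 - <<'E'
from h import *
d=dict(np.load('top.npz'))
i=d['img'].astype(float); sg=np.minimum(i[...,0],i[...,1])-i[...,2]
for v in range(204,210): print(v,sg[v,292:300].astype(int),sg[v,326:338].astype(int))
g=i.max(2)
for v in range(214,236,4): print(v,g[v,290:302].astype(int))
z=.1235
for u in(294.8,295.,295.5,332,333): print(u,ray(d,u,207,z).round(4))
for v in (204.5,205,205.5): print(v,ray(d,298,v,z).round(4))
E
```

```text
204 [ 1  0 -2 -3  5  8  9 11] [ 0 -1 -2 -1  1  2  5  6  6  7  7  7]
205 [-1 -1 -4  5 53 62 62 61] [-2 -7 -8 -5  4 18 13  7  6  5  6  6]
206 [ -1  -1  -3  27  99 103 103 104] [-4 -5 -6 -1 29 66 34 12  5  2  3  6]
207 [  0  -3  -4  43 107 111 112 111] [ 0 -2 -2  1 46 93 45 13  6  2  2  6]
208 [ 0 -1 -2 34 74 73 75 74] [-1 -2 -4 -1 22 56 29 11  6  5  6  8]
209 [-2  1  0 16 28 26 27 28] [-4 -6 -7 -4  3 21 18  7  7  6  6  7]
214 [165 180 171  99  73 135 246 251 252 248 221 208]
218 [162 138 167 107  73 139 246 250 252 248 206 152]
222 [161 141 167 110  75 139 245 251 252 250 234 224]
226 [162 140 168 108  74 140 246 251 252 251 248 234]
230 [162 138 167 107  74 140 247 252 252 246 186 114]
234 [166 178 175 102  72 140 246 250 235 146 141 169]
294.8 [ 0.5212 -0.0881  0.1235]
295.0 [ 0.5212 -0.0887  0.1235]
295.5 [ 0.5212 -0.0901  0.1235]
332 [ 0.521  -0.1911  0.1235]
333 [ 0.521  -0.1939  0.1235]
204.5 [ 0.5281 -0.0971  0.1235]
205 [ 0.5267 -0.097   0.1235]
205.5 [ 0.5253 -0.097   0.1235]
```

```bash
python3 - <<'E'
from h import *
go([.436,-.1385,.105],0,0.24)
E
```

```text
t 4.68 pos [ 0.431  -0.1381  0.1288] F [ 0.68  1.65 -3.48] gw 0.0137 tiltnow 0.004 yaw -0.001 roll -0.001
shift [ 2.37 -0.04  0.51] turn [-0.001  0.236  0.001]
```

Call:
jog_arm(
  series=[0,0.3,-0.04,0.2,0,0.06,0,0,0.8,-0.04,0.4,0,0.12,0,0,1.4,-0.04,0.5,0,0.18,0,0,2,-0.04,0.5,0,0.236,0,0,2.3,-0.04,0.5,0,0.236,0,0,2.37,-0.04,0.5,0,0.236,0,0,2.37,-0.04,0.5,0,0.236,0],
)

```text
clock: 5.27
position: [0.435, -0.1378, 0.1045]
orientation: [-0.0, 0.787, -0.0, 0.617]
ft_force: [0.5, -1.2, -3.3]
grip_width: 0.0139
```

```bash
python3 - <<'E'
from h import *
s=snap('scene','pics/s5.png');d=snap('top','pics/t5.png');go([.436,-.1385,.085],0,0.24)
a=cv2.resize(d["img"][180:270,265:365],None,fx=4,fy=4,interpolation=cv2.INTER_CUBIC)
c=cv2.resize(s["img"][170:260,230:330],None,fx=4,fy=4,interpolation=cv2.INTER_CUBIC)
cv2.imwrite('pics/z5.png',np.hstack([a,c])[:,:,::-1])
E
```

```text
t 5.37 pos [ 0.4352 -0.1382  0.1052] F [-0.3  -0.34 -3.39] gw 0.0138 tiltnow 0.24 yaw -0.001 roll -0.0
shift [ 1.95 -0.03  0.56] turn [-0.001  0.     0.   ]
```

View pics/z5.png

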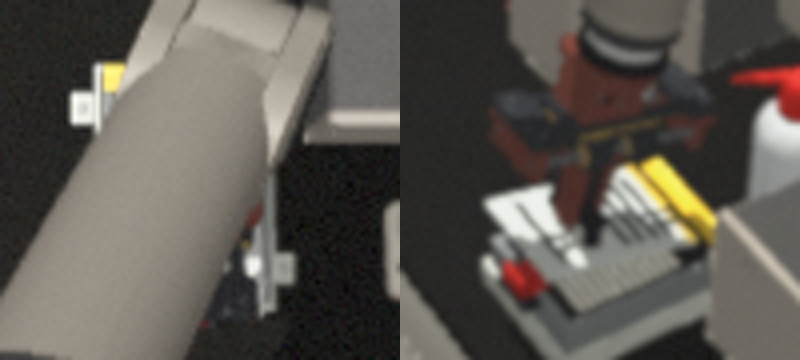

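Call:
jog_arm(
  series=[0,0.4,-0.03,0.15,0,0,0,0,0.9,-0.03,0.28,0,0,0,0,1.2,-0.03,0.36,0,0,0,0,1.36,-0.03,0.4,0,0,0,0,1.36,-0.03,0.4,0,0,0,0,1.36,-0.03,0.4,0,0,0],
)

```text
clock: 5.87
position: [0.4358, -0.1386, 0.091]
orientation: [0.0, 0.787, -0.001, 0.617]
ft_force: [0.4, 0.0, -3.8]
grip_width: 0.0138
```

```bash
python3 - <<'E'
from h import *
go([.436,-.1385,.084],0,0.24)
E
```

```text
t 5.87 pos [ 0.4358 -0.1386  0.091 ] F [ 0.42  0.03 -3.81] gw 0.0138 tiltnow 0.24 yaw -0.001 roll -0.0
shift [0.68 0.01 0.18] turn [-0.001  0.     0.   ]
```

Call:
jog_arm(
  series=[0,0.15,0.01,0.03,0,0,0,0,0.3,0.01,0.07,0,0,0,0,0.45,0.01,0.11,0,0,0,0,0.58,0.01,0.14,0,0,0,0,0.58,0.01,0.14,0,0,0],
)

```text
clock: 6.28
position: [0.4356, -0.1384, 0.0847]
orientation: [0.0, 0.787, -0.001, 0.617]
ft_force: [0.2, -0.2, -3.4]
grip_width: 0.0138
```

Call:
jog_arm(
  series=[0,0.1,0,0.025,0,0,0,0,0.2,0,0.05,0,0,0,0,0.2,0,0.05,0,0,0],
)

```text
clock: 6.53
position: [0.4355, -0.1384, 0.0825]
orientation: [0.0, 0.787, -0.0, 0.617]
ft_force: [0.3, 0.2, -3.8]
grip_width: 0.014
```

Call:
jog_arm(
  series=[0,0.1,0,0.025,0,0,0,0,0.2,0,0.05,0,0,0,0,0.2,0,0.05,0,0,0],
)

```text
clock: 6.78
position: [0.4355, -0.1384, 0.0804]
orientation: [0.0, 0.787, -0.0, 0.617]
ft_force: [-0.4, -0.6, -1.4]
grip_width: 0.0141
```

Call:
jog_arm(
  series=[0,0.05,0,0.012,0,0,0,0,0.1,0,0.025,0,0,0,0,0.1,0,0.025,0,0,0],
)

```text
clock: 7.03
position: [0.4352, -0.1384, 0.0797]
orientation: [0.001, 0.787, -0.0, 0.617]
ft_force: [-3.2, 1.0, 4.9]
grip_width: 0.0137
```

```bash
python3 - <<'E'
from h import *
s=snap('scene','pics/s6.png');go([.436,-.1385,.080],0,0.24)
print(np.round(monitor.get_state()['wrist_torque'],2))
c=cv2.resize(s["img"][180:260,230:330],None,fx=7,fy=7,interpolation=cv2.INTER_CUBIC)
cv2.imwrite('pics/z6.png',c[:,:,::-1])
E
```

```text
t 7.08 pos [ 0.4352 -0.1384  0.0796] F [-3.23  0.58  4.74] gw 0.0137 tiltnow 0.241 yaw -0.001 roll 0.0
shift [-0.05 -0.01  0.07] turn [-0.001 -0.001 -0.   ]
[ 0.06  0.35 -0.04]
```

View pics/z6.png

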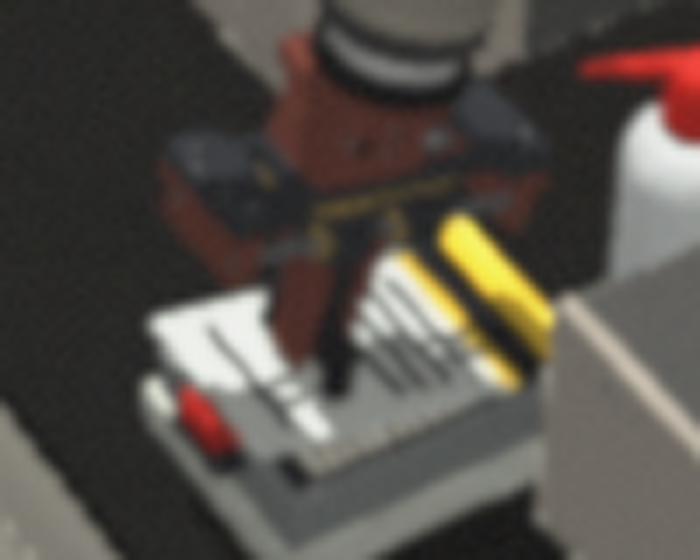

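Call:
jog_arm(
  series=[0,-0.1,0,-0.025,0,0,0,0,-0.17,0,0.27,0,0,0,0,-0.24,0,0.56,0,0,0,0,-0.31,0,0.85,0,0,0,0,-0.38,0,1.14,0,0,0,0,-0.38,0,1.14,0,0,0,0,-0.38,0,1.14,0,0,0],
)

```text
clock: 7.67
position: [0.4479, -0.1384, 0.0805]
orientation: [0.0, 0.787, -0.0, 0.617]
ft_force: [0.8, 0.5, -2.7]
grip_width: 0.0137
```

```bash
cat >> h.py <<'E'
def hook():
    st=monitor.get_state(); R=Ro.from_quat(st["orientation"]).as_matrix();p=np.array(st["position"])
    P=np.c_[R[:,2],R[:,1],-R[:,0]] # panel axes
    print('hook',(p+P@[.095,0,-.0103]).round(4),'latch',(p+P@[-.055,0,-.0103]).round(4),'T',np.round(st['wrist_torque'],2))
E
python3 - <<'E'
from h import *
go([.436,-.1385,.080],0,0.24);hook()
E
```

```text
t 7.67 pos [ 0.4479 -0.1384  0.0805] F [ 0.85  0.54 -2.69] gw 0.0137 tiltnow 0.24 yaw -0.001 roll -0.0
shift [ 0.33 -0.01 -1.14] turn [-0.001 -0.    -0.   ]
hook [ 0.5377 -0.1386  0.0479] latch [ 0.392  -0.1384  0.0836] T [-0.13 -0.46  0.02]
```

Call:
jog_arm(
  series=[0,-0.09,0,0.19,0,0,0,0,-0.14,0,0.39,0,0,0,0,-0.19,0,0.58,0,0,0,0,-0.23,0,0.77,0,0,0,0,-0.23,0,0.77,0,0,0],
)

```text
clock: 8.08
position: [0.4564, -0.1384, 0.0809]
orientation: [0.0, 0.787, -0.0, 0.617]
ft_force: [-0.1, 0.6, -3.9]
grip_width: 0.014
```

Call:
jog_arm(
  series=[0,-0.035,0,0.15,0,0,0,0,-0.05,0,0.2,0,0,0,0,-0.05,0,0.2,0,0,0],
)

```text
clock: 8.33
position: [0.4586, -0.1384, 0.0809]
orientation: [0.0, 0.787, -0.0, 0.617]
ft_force: [0.8, -0.1, -3.6]
grip_width: 0.0142
```

```bash
python3 - <<'E'
from h import *
go([.436,-.1385,.080],0,0.24);hook()
E
```

```text
t 8.33 pos [ 0.4586 -0.1384  0.0809] F [ 0.76 -0.15 -3.6 ] gw 0.0142 tiltnow 0.24 yaw -0.001 roll -0.0
shift [ 0.62 -0.01 -2.18] turn [-0.001  0.     0.   ]
hook [ 0.5485 -0.1385  0.0483] latch [ 0.4028 -0.1384  0.0839] T [-0.03 -0.28 -0.01]
```

Call:
jog_arm(
  series=[0,-0.025,0,0.1,0,0,0,0,-0.025,0,0.1,0,0,0],
)

```text
clock: 8.5
position: [0.4598, -0.1384, 0.0809]
orientation: [0.0, 0.787, -0.0, 0.618]
ft_force: [-0.6, 0.5, -2.2]
grip_width: 0.014
```

Call:
jog_arm(
  series=[0,-0.025,0,0.1,0,0,0,0,-0.025,0,0.1,0,0,0],
)

```text
clock: 8.67
position: [0.4606, -0.1383, 0.0809]
orientation: [0.0, 0.787, -0.0, 0.617]
ft_force: [-0.5, -0.3, -2.8]
grip_width: 0.0139
```

Call:
jog_arm(
  series=[0,-0.025,0,0.1,0,0,0,0,-0.025,0,0.1,0,0,0],
)

```text
clock: 8.83
position: [0.4608, -0.1383, 0.0808]
orientation: [0.0, 0.787, -0.0, 0.617]
ft_force: [-3.4, 0.5, -1.6]
grip_width: 0.0134
```

```bash
cat >> h.py <<'E'
def piv(hx,hz,ts,y=-.1384):
    st=monitor.get_state(); R=Ro.from_quat(st["orientation"]).as_matrix();p=np.array(st["position"])
    R0=np.c_[[0,0,-1.],[0,1.,0],[1.,0,0]]
    for t in ts:
        Rt=Ro.from_euler('y',t).as_matrix()
        T=np.array([hx,y,hz])+Rt@[-.095,0,.0103]
        print('t %.3f'%t,'shift',(R.T@(T-p)*100).round(2),'turn',Ro.from_matrix(R.T@Rt@R0).as_rotvec().round(3),'TCP',T.round(4))
E
python3 - <<'E'
from h import *
go([.436,-.1385,.080],0,0.24);hook()
piv(.5497,.0478,[.24,.22,.2,.18,.16,.14])
E
```

```text
t 8.83 pos [ 0.4608 -0.1383  0.0808] F [-3.43  0.53 -1.57] gw 0.0134 tiltnow 0.242 yaw -0.001 roll 0.0
shift [ 0.67 -0.02 -2.39] turn [-0.001 -0.002 -0.   ]
hook [ 0.5505 -0.1384  0.048 ] latch [ 0.4049 -0.1382  0.084 ] T [-0.02  0.37 -0.11]
t 0.240 shift [ 0.06 -0.01 -0.08] turn [-0.001 -0.002 -0.   ] TCP [ 0.4599 -0.1384  0.0804]
t 0.220 shift [ 0.25 -0.01 -0.1 ] turn [-0.001 -0.022 -0.   ] TCP [ 0.4592 -0.1384  0.0786]
t 0.200 shift [ 0.44 -0.01 -0.11] turn [-0.001 -0.042 -0.   ] TCP [ 0.4586 -0.1384  0.0768]
t 0.180 shift [ 0.63 -0.01 -0.12] turn [-0.001 -0.062 -0.   ] TCP [ 0.4581 -0.1384  0.0749]
t 0.160 shift [ 0.83 -0.01 -0.13] turn [-0.001 -0.082 -0.   ] TCP [ 0.4576 -0.1384  0.0731]
t 0.140 shift [ 1.02 -0.01 -0.13] turn [-0.001 -0.102 -0.   ] TCP [ 0.4571 -0.1384  0.0713]
```

Call:
jog_arm(
  series=[0,0.06,0,-0.08,0,-0.002,0,0,0.25,0,-0.1,0,-0.022,0,0,0.44,0,-0.11,0,-0.042,0,0,0.63,0,-0.12,0,-0.062,0,0,0.83,0,-0.13,0,-0.082,0,0,1.02,0,-0.13,0,-0.102,0,0,1.02,0,-0.13,0,-0.102,0],
)

```text
clock: 9.42
position: [0.4568, -0.1384, 0.0713]
orientation: [0.001, 0.754, -0.0, 0.656]
ft_force: [0.1, -0.8, -1.8]
grip_width: 0.0141
```

```bash
python3 - <<'E'
from h import *
s=snap('scene','pics/s7.png');go([.436,-.1385,.080],0,0.14);hook()
piv(.5497,.0478,[.14,.12,.1,.08,.06])
c=cv2.resize(s["img"][180:260,230:330],None,fx=7,fy=7,interpolation=cv2.INTER_CUBIC)
cv2.imwrite('pics/z7.png',c[:,:,::-1])
E
```

```text
t 9.47 pos [ 0.457  -0.1384  0.0714] F [ 0.98 -0.88 -3.33] gw 0.0138 tiltnow 0.14 yaw -0.001 roll 0.0
shift [-0.56 -0.01 -2.2 ] turn [-0.001  0.    -0.   ]
hook [ 0.5497 -0.1385  0.048 ] latch [ 0.4011 -0.1383  0.0689] T [-0.11 -0.06 -0.03]
t 0.140 shift [0.02 0.   0.01] turn [-0.001  0.    -0.   ] TCP [ 0.4571 -0.1384  0.0713]
t 0.120 shift [ 0.21  0.   -0.01] turn [-0.001 -0.02  -0.   ] TCP [ 0.4566 -0.1384  0.0694]
t 0.100 shift [ 0.4   0.   -0.03] turn [-0.001 -0.04  -0.   ] TCP [ 0.4562 -0.1384  0.0675]
t 0.080 shift [ 0.59  0.   -0.04] turn [-0.001 -0.06  -0.   ] TCP [ 0.4558 -0.1384  0.0657]
t 0.060 shift [ 0.78  0.   -0.05] turn [-0.001 -0.08  -0.   ] TCP [ 0.4555 -0.1384  0.0638]
```

View pics/z7.png

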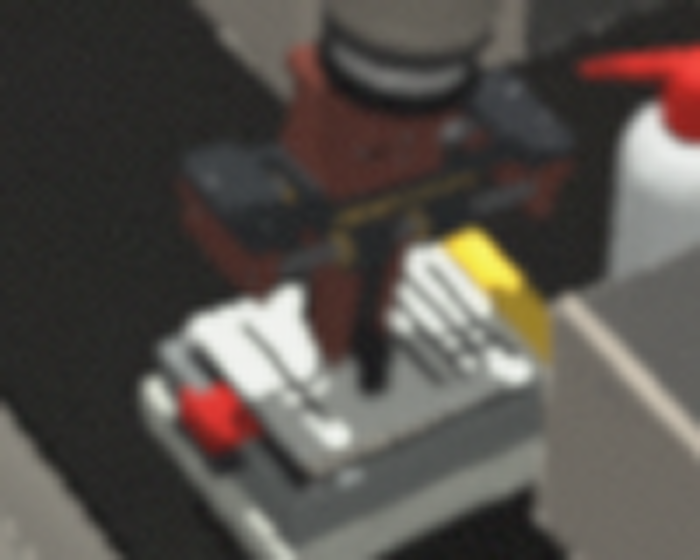

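The stripe has gone under the lip, near zoom pixel (490,290), and the latch edge sits just above the red catch at (215,415). Next I press down gently about the hook.

Call:
jog_arm(
  series=[0,0.1,0,0,0,-0.01,0,0,0.21,0,-0.01,0,-0.02,0,0,0.3,0,-0.02,0,-0.03,0,0,0.4,0,-0.03,0,-0.04,0,0,0.4,0,-0.03,0,-0.04,0],
)

```text
clock: 9.88
position: [0.4562, -0.1384, 0.0675]
orientation: [0.001, 0.741, -0.001, 0.671]
ft_force: [1.3, 0.2, -1.6]
grip_width: 0.0138
```

```bash
python3 - <<'E'
from h import *
go([.436,-.1385,.080],0,0.14);hook()
piv(.5497,.0475,[.1,.08,.06,.04,.02,0])
E
```

```text
t 9.88 pos [ 0.4562 -0.1384  0.0675] F [ 1.33  0.23 -1.57] gw 0.0138 tiltnow 0.098 yaw -0.002 roll 0.0
shift [-1.05 -0.01 -2.13] turn [-0.002  0.042 -0.   ]
hook [ 0.5497 -0.1386  0.0479] latch [ 0.4005 -0.1383  0.0627] T [-0.1  -0.23 -0.01]
t 0.100 shift [0.03 0.   0.  ] turn [-0.002  0.002 -0.   ] TCP [ 0.4562 -0.1384  0.0672]
t 0.080 shift [ 0.22  0.   -0.02] turn [-0.002 -0.018 -0.   ] TCP [ 0.4558 -0.1384  0.0654]
t 0.060 shift [ 0.41  0.   -0.03] turn [-0.002 -0.038 -0.   ] TCP [ 0.4555 -0.1384  0.0635]
t 0.040 shift [ 0.6   0.   -0.04] turn [-0.002 -0.058 -0.   ] TCP [ 0.4552 -0.1384  0.0616]
t 0.020 shift [ 0.79  0.   -0.05] turn [-0.002 -0.078 -0.   ] TCP [ 0.4549 -0.1384  0.0597]
t 0.000 shift [ 0.98  0.   -0.05] turn [-0.002 -0.098 -0.   ] TCP [ 0.4547 -0.1384  0.0578]
```

Call:
jog_arm(
  series=[0,0.1,0,-0.01,0,-0.008,0,0,0.22,0,-0.02,0,-0.018,0,0,0.31,0,-0.02,0,-0.028,0,0,0.41,0,-0.03,0,-0.038,0,0,0.41,0,-0.03,0,-0.038,0],
)

```text
clock: 10.3
position: [0.4562, -0.1385, 0.0637]
orientation: [0.001, 0.727, -0.001, 0.686]
ft_force: [2.7, -0.2, 1.2]
grip_width: 0.0136
```

```bash
python3 - <<'E'
from h import *
go([.436,-.1385,.080],0,0.14);hook()
piv(.5497,.0475,[.06,.04,.02,0])
E
```

```text
t 10.3 pos [ 0.4562 -0.1385  0.0637] F [ 2.66 -0.23  1.16] gw 0.0136 tiltnow 0.058 yaw -0.002 roll 0.0
shift [-1.51  0.   -2.11] turn [-0.002  0.082 -0.   ]
hook [ 0.5504 -0.1387  0.048 ] latch [ 0.4007 -0.1384  0.0566] T [-0.11 -0.49  0.02]
t 0.060 shift [ 0.03  0.01 -0.07] turn [-0.002  0.002 -0.   ] TCP [ 0.4555 -0.1384  0.0635]
t 0.040 shift [ 0.22  0.01 -0.09] turn [-0.002 -0.018 -0.   ] TCP [ 0.4552 -0.1384  0.0616]
t 0.020 shift [ 0.41  0.01 -0.1 ] turn [-0.002 -0.038 -0.   ] TCP [ 0.4549 -0.1384  0.0597]
t 0.000 shift [ 0.6   0.01 -0.11] turn [-0.002 -0.058 -0.   ] TCP [ 0.4547 -0.1384  0.0578]
```

Call:
jog_arm(
  series=[0,0.1,0,-0.02,0,-0.009,0,0,0.22,0,-0.03,0,-0.018,0,0,0.31,0,-0.04,0,-0.028,0,0,0.41,0,-0.05,0,-0.038,0,0,0.41,0,-0.05,0,-0.038,0],
)

```text
clock: 10.72
position: [0.4552, -0.1387, 0.0594]
orientation: [0.001, 0.714, -0.001, 0.7]
ft_force: [3.8, -1.2, -3.9]
grip_width: 0.0137
```

```bash
python3 - <<'E'
from h import *
go([.436,-.1385,.080],0,0.14);hook()
piv(.5497,.0475,[.02,0])
E
```

```text
t 10.72 pos [ 0.4552 -0.1387  0.0594] F [ 3.84 -1.16 -3.9 ] gw 0.0137 tiltnow 0.019 yaw -0.002 roll -0.0
shift [-2.03  0.01 -1.96] turn [-0.002  0.121  0.   ]
hook [ 0.55   -0.1389  0.0473] latch [ 0.4001 -0.1386  0.0501] T [-0.3  -1.26  0.05]
t 0.020 shift [-0.03  0.03 -0.03] turn [-0.002  0.001  0.   ] TCP [ 0.4549 -0.1384  0.0597]
t 0.000 shift [ 0.16  0.03 -0.05] turn [-0.002 -0.019  0.   ] TCP [ 0.4547 -0.1384  0.0578]
```

Call:
jog_arm(
  series=[0,0.08,0,-0.02,0,-0.01,0,0,0.16,0,-0.03,0,-0.019,0,0,0.16,0,-0.03,0,-0.019,0],
)

```text
clock: 10.97
position: [0.4551, -0.1388, 0.0581]
orientation: [0.001, 0.707, -0.001, 0.708]
ft_force: [2.1, -0.1, 5.2]
grip_width: 0.0139
```

```bash
python3 - <<'E'
from h import *
s=snap('scene','pics/s8.png');go([.436,-.1385,.080],0,0.);hook()
c=cv2.resize(s["img"][180:260,230:330],None,fx=7,fy=7,interpolation=cv2.INTER_CUBIC)
cv2.imwrite('pics/z8.png',c[:,:,::-1])
E
```

```text
t 11.02 pos [ 0.4551 -0.1388  0.0582] F [ 1.59 -0.41  5.69] gw 0.0139 tiltnow -0.001 yaw -0.002 roll -0.0
shift [-2.19  0.03 -1.9 ] turn [-0.002  0.001  0.   ]
hook [ 0.5501 -0.139   0.048 ] latch [ 0.4001 -0.1387  0.0478] T [-0.27 -0.36  0.18]
```

View pics/z8.png

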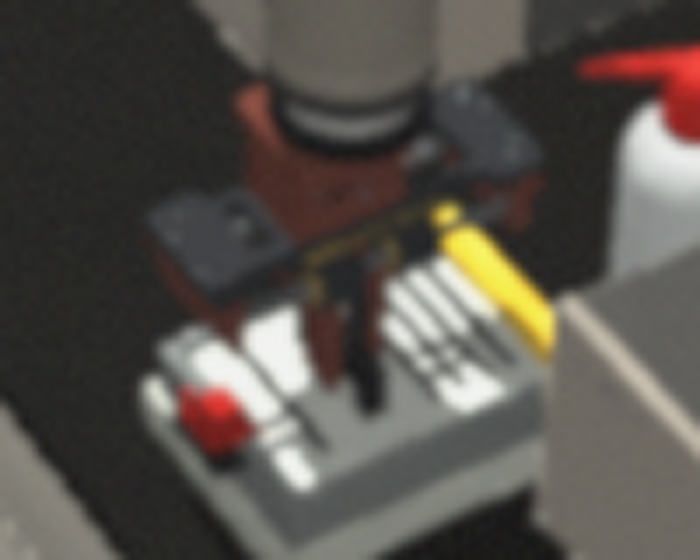

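Call:
jog_arm(
  series=[0,0.08,0,0,0,0,0,0,0.15,0,0,0,0,0,0,0.15,0,0,0,0,0],
)

```text
clock: 11.27
position: [0.4551, -0.1388, 0.0581]
orientation: [0.001, 0.706, -0.0, 0.708]
ft_force: [-4.5, 2.5, 24.6]
grip_width: 0.0137
```

```bash
python3 - <<'E'
from h import *
go([.436,-.1385,.080],0,0.);hook()
E
```

```text
t 11.27 pos [ 0.4551 -0.1388  0.0581] F [-4.54  2.48 24.64] gw 0.0137 tiltnow -0.002 yaw -0.002 roll 0.001
shift [-2.19  0.03 -1.9 ] turn [-0.002  0.002 -0.001]
hook [ 0.5501 -0.139   0.048 ] latch [ 0.4001 -0.1387  0.0477] T [0.18 0.92 0.2 ]
```

Call:
jog_arm(
  series=[0,0,0,0,0,0,0,0,-0.1,0,0,0,0.01,0,0,-0.2,0,0,0,0.02,0,0,-0.25,0,0,0,0.026,0,0,-0.25,0,0,0,0.026,0],
)

```text
clock: 11.68
position: [0.4537, -0.1387, 0.0596]
orientation: [0.001, 0.717, -0.0, 0.697]
ft_force: [-0.5, -0.4, -9.6]
grip_width: 0.0138
```

```bash
python3 - <<'E'
from h import *
go([.436,-.1385,.080],0,0.);hook()
piv(.5501,.0478,[0])
E
```

```text
t 11.68 pos [ 0.4537 -0.1387  0.0596] F [-0.48 -0.42 -9.58] gw 0.0138 tiltnow 0.028 yaw -0.002 roll 0.001
shift [-1.99  0.02 -1.83] turn [-0.002 -0.028 -0.001]
hook [ 0.5484 -0.1388  0.0467] latch [ 0.3984 -0.1386  0.0508] T [-0.34 -0.56 -0.05]
t 0.000 shift [0.14 0.03 0.14] turn [-0.002 -0.028 -0.001] TCP [ 0.4551 -0.1384  0.0581]
```

The catch holds against a gentle 6 N pull, so it is locked. I'll lay the panel flat again and let go.

Call:
jog_arm(
  series=[0,0.08,0,0.05,0,-0.014,0,0,0.16,0,0.08,0,-0.028,0,0,0.16,0,0.08,0,-0.028,0],
)

```text
clock: 11.93
position: [0.4539, -0.1387, 0.0582]
orientation: [0.001, 0.707, -0.0, 0.707]
ft_force: [-1.3, 0.0, 0.9]
grip_width: 0.0139
```

```bash
python3 - <<'E'
from h import *
go([.455,-.1387,.0585],0,0.);hook()
E
```

```text
t 11.93 pos [ 0.4539 -0.1387  0.0582] F [-1.3   0.    0.91] gw 0.0139 tiltnow -0.001 yaw -0.002 roll 0.002
shift [-0.03 -0.    0.11] turn [-0.002  0.001 -0.002]
hook [ 0.5489 -0.1388  0.048 ] latch [ 0.3989 -0.1385  0.0479] T [-0.24  0.56 -0.04]
```

Call:
jog_arm(
  series=[0.35,0,0,0,0,0,0,0.35,0,0,0,0,0,0,0.35,0,0,0,0,0,0,0.35,0,0,0,0,0,0,0.35,0,0,0,0,0,0],
)

```text
clock: 12.35
position: [0.454, -0.1386, 0.0582]
orientation: [0.001, 0.707, 0.0, 0.708]
ft_force: [0.2, -0.8, -0.9]
grip_width: 0.0308
```

Call:
jog_arm(
  series=[0.35,-1,0,0,0,0,0,0.35,-2.5,0,0,0,0,0,0.35,-5,0,0,0,0,0,0.35,-8,0,0,0,0,0,0.35,-11,0,0,0,0,0,0.35,-14,0,0,0,0,0,0.35,-16,0,0,0,0,0,0.35,-16,2,0,0,0,0,0.35,-16,6,0,0,0,0,0.35,-16,10,0,0,0,0,0.35,-16,14,0,0,0,0,0.35,-16,14,0,0,0,0],
)

```text
clock: 13.35
position: [0.4541, 0.0085, 0.2191]
orientation: [-0.001, 0.706, 0.004, 0.708]
ft_force: [0.0, -0.0, -0.2]
grip_width: 0.031
```

```bash
python3 - <<'E'
from h import *
d=snap('top','pics/t9.png'); s=snap('scene','pics/s9.png');go([.455,-.1387,.0585],0,0.)
a=cv2.resize(d["img"][180:270,265:365],None,fx=4,fy=4,interpolation=cv2.INTER_CUBIC)
c=cv2.resize(s["img"][180:270,230:330],None,fx=4,fy=4,interpolation=cv2.INTER_CUBIC)
cv2.imwrite('pics/z9.png',np.hstack([a,c])[:,:,::-1])
E
```

```text
t 13.45 pos [0.4541 0.0023 0.219 ] F [-0.3  -1.42 -0.35] gw 0.0307 tiltnow -0.002 yaw 0.002 roll 0.002
shift [ 16.02 -14.13   0.04] turn [ 0.002  0.002 -0.002]
```

View pics/z9.png

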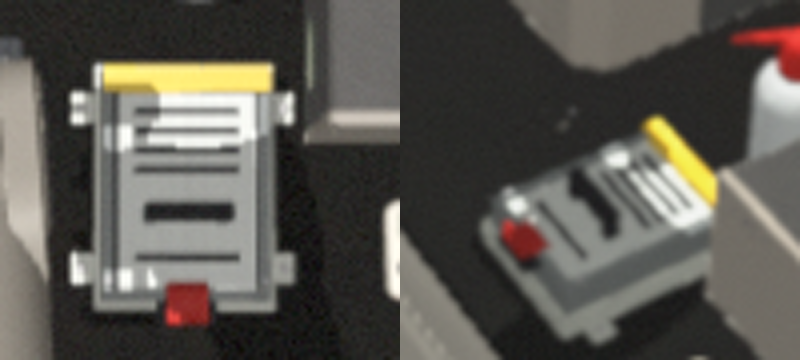

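View pics/t9.png

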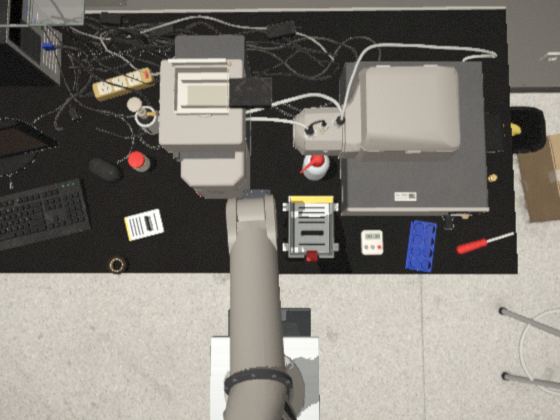

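The panel lies square in the frame, with the stripe under the lip (zoom row 78) and the catch over its edge (zoom rows 284–325, matching its starting position). The bystanders look unmoved.

```bash
python3 - <<'E'
from h import *
print(np.abs(np.array(monitor.get_state()['qvel'])).max().round(4)); print(job.close_job())
E
```

```text
0.0461
the job is handed in; nothing more can be done
None
```

The filter panel is back in the housing, flat and locked, and I have handed the job in at about 13.5 s of the 42 s allowed.

**What I did:** I took the panel by its handle and carried it past in front of the column. I tilted it 0.24 rad and felt for the ledge, which gave a seat height S of about 47.5–48 mm; the camera estimate was 46–50 mm. Then I slid the hook edge under the lip to the back wall, backed off a little and lowered the other edge until the catch snapped.

**Last checks:**
- **Flat:** both edges measured 48 mm above the worktop. One extra press to be sure it was seated read 25 N at the wrist (about 28 N with the panel's weight), above the 5–15 N given for the catch. The panel did not move.
- **Locked:** the catch held against a gentle upward pull of about 6 N.
- **Let go:** the gripper is open, clear of everything, and the wrist reads close to zero force.
- **Picture:** the last top view shows the stripe under the lip and the catch back where it started. The bystanders look unmoved by eye; I did not measure them.

**What disagreed:** the two cameras differed by up to about 5 mm in the panel's sideways position. I also had to correct a 1 cm overshoot along the handle before gripping. The arm still had a small residual motion (0.046 rad/s) at hand-in, well clear of everything.

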